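# Vent the bench steriliser and hold its lid ajar

## Task

Vent the tattoo studio's steriliser: first turn the selector knob on its control box until the pointer clicks in at the round dot, and only then break the lid free from its sticky gasket by its handle. Open the lid just a crack, about 2 cm at the front edge, never throwing it wide, and finish while still holding it steady there in the gripper: do not let go. Leave everything else where it stands.

Things in the scene. Friction and masses are not known exactly. Their poses are not given: they have to be found in the camera images.
- steriliser: the fixed bench steriliser, a white box 240 mm deep (x), 332 mm wide (y), 110 mm tall; origin under it on the table, x from its front (towards the robot) to its hinges, y to its left, z up. The control box with the selector is its left end (y 62 to 172 mm), the chamber with the flat aluminium lid the rest
- selector_grip (a point): centre of the selector knob's black grip bar (44 long, 14 wide, 32 mm tall; this point 11 mm below its top, 140 mm above the table), on the vertical turning axis, at x -45, y 117 mm of the steriliser. Turns with the knob: x along the bar, the white pointer line on top points to -x. Dial marks 39 mm from the axis: three short lines and one round black dot 12 mm across
- selector (a joint): selector angle, rad, growing clockwise from above; at 0 the pointer points to the steriliser's front (-x). Four detents: 0, 0.70, 1.40, 2.09; the round dot is the third, 1.40 (set = within 0.12), the lines the others. Starts at the first or second. About 0.06 N m turns it over a detent
- lid_handle (a point): centre of the black handle bar on the lid: 100 mm long along y, 12 mm wide (x), 14 mm tall, on two end posts 76 mm apart, its underside 28 mm above the lid's top; 161 mm above the table when shut; swings with the lid; axes as the steriliser's when shut
- lid_hinge (a point): a point on the lid's hinge axis, 190 mm behind (+x) and 47 mm below the handle bar's centre when shut; the hinge axis is its y axis. 114 mm above the table
- lid_front (a point): the middle of the lid's lower front edge, 240 mm in front of the hinge axis; the lid plate is 240 x 224 x 12 mm, aluminium, about 0.6 kg
- lid (a joint): lid angle, rad: 0 shut and sealed, grows as the front rises (0.083 = 20 mm at the front edge; stop at 0.9). The gasket resists with a peak of about 15 N at the handle, lid weight included, in the first millimetres and has let go by 0.04 rad; then only the weight (about 4 N at the handle) pulls it: it falls shut unless held
- cup: bystander, leave alone: paper-coloured open cup, 64 mm across, 60 mm tall; origin under its base
- ink_a: bystander, leave alone: black ink bottle, 36 mm across, 100 mm tall; origin under its base
- ink_b: bystander, leave alone: grey ink bottle, 36 mm across, 100 mm tall; origin under its base
- film: bystander, leave alone: blue roll of film standing on end, 90 mm across, 50 mm tall; origin under its centre
- pen: bystander, leave alone: steel pen machine 120 mm long on a rubber cradle, 38 mm tall; origin under the cradle
- cap_tray: bystander, leave alone: small black compartment tray, 50 x 70 x 16 mm, standing on the steriliser's control box behind the selector; origin under its base

How it is judged:
By the outcome, as a careful person would: the job done as asked, in the order asked, and still so for the second after the job is handed in, while the arm keeps its last pose, push and grip.
It also fails if it takes over 42 s, if anything falls off the work surface, if the arm or the gripper's body presses on something with over 40 N, if the wrist force passes 120 N, or if a joint passes its speed limit or range.

## Robot

A 7-joint arm with a two-finger parallel gripper is mounted at the origin on the work surface. World frame = base frame: x ahead of the robot, y to its left, z up, the work surface at z = 0. Lengths are in m, angles in rad, forces in N, time in s.
With the tool pointing down it reaches from about 0.4 to 0.85 m from the base axis. Payload 4.5 kg.
Tool frame: the origin (TCP) lies at the very end of the fingers, on their centre line; the grasp point (between the pads) lies 19 mm behind it (tcp_to_grasp is the z of the grasp point in the tool frame, in m); z points along the fingers, y is the line along which they close (so a half turn about z gives the same grasp; the last joint's range is limited). The gripper opens to 88 mm and grips with 3 to 60 N. Pads are 18 mm wide; open, the fingers measure 123 mm over their backs; the gripper's body (75 mm by 187 mm) begins 45 mm behind the grasp point.
Start: joints at [-1.221, 0.689, -0.195, 1.565, 0.157, 0.902, -0.215], TCP at [0.194, 0.594, 0.206] pointing down, gripper open.
Joint ranges: [-3.01, 3.01], [-0.46, 2.08], [-1.47, 1.51], [0.13, 2.56], [-1, 4.14], [0.04, 2.09], [-2.66, 2.66]. Speed limits (rad/s): [2.57, 2.57, 3.14, 3.14, 3.14, 3.14, 3.14].

## Interface

Orientations are given as a unit quaternion [x, y, z, w].
In Python, from plant import * gives the robot as it stands. The module is installed in compiled form; this text tells all that it offers.
- The arm moves only by the shell command python3 -m jog 'ROWS' [OPENING] [FORCE]. ROWS is JSON, a list that holds one entry, the list of rows, each a list of 6 numbers: the shift along the tool's x, y, z in m, then the turn, a rotation vector about the tool's x, y, z in rad. In form: [[[dx, dy, dz, ax, ay, az], ...]]. A call has 1 to 12 rows; each row shifts and turns the commanded pose from where the row before left it, along the tool's axes as they then stand; what a row does not reach is not made up. A row lasts 1/8 s, in which the tool goes at most 62.5 mm and 10.7 degrees, less where a joint would pass 70% of its speed; a pose out of reach is approached as far as the arm can. A call with a gripper value outside its range is refused whole. OPENING is the finger opening in m, from 0 to 0.0881, set as the call begins (- or left out, the last holds). The fingers move at their own pace and stop on an object; FORCE is the grip in N (left out, the last holds). Time passes only in rows, so rows that do not move let the fingers close. It gives the time, the measured TCP pose, the force, the opening and the grip force at its end, in the units of the state.
- get_state(): the state, without advancing time (a new reading comes with each control period).
- snapshot(name): name is "scene" or "top" or "wrist"; returns a dict with "frame" (400x640x3 uint8, red, green, blue), "mtx" (3x3 intrinsics, pixels), "D" ([k1, k2, p1, p2, k3] as OpenCV has them; the pictures are not rectified), "xyz" and "orientation" of the camera in the world; the wrist camera has in their place "mount" (4x4, takes a point from camera to tool coordinates, whose origin is the TCP and whose axes are the flange's). Camera axes: x right, y down, z forward; pixel columns grow to the right and rows downward; lengths in m; the calibration is good to about 2 mm. A picture is of the moment at which its call begins: read the wrist's pose just before it. There is no depth.
- finish_job(): hands the job in; it is judged then, once.
The state is a dict: "clock": time; "q": joint angles; "qd": joint speeds; "joint_torque": joint torques, N m; "tool_pos": TCP position; "eef_rot": TCP orientation; "contact_force": force on the tool from outside, world axes, zero at the start; "moment": the same for the moment, N m; "opening": opening from 0.0 (shut) to 1.0 (fully open); "finger_force": force on a finger pad.
Only numpy, scipy, OpenCV 4.12 (cv2) and the standard library are available. Lean on these libraries where they do the work, as an engineer would, in place of code of your own. Each camera call takes 0.05 s, during which the arm holds its last target. There are 200 camera calls.

## Working session

There is one attempt and no reset: what is moved stays moved. The work goes in short steps, Python scripts to look and compute and a shell command to move; the robot and the scene stay as the last step left them, time stands still between calls to the robot, and variables do not carry over. Pictures are saved under pics/ and viewed, at most 11 in all, crops included, and the job is handed in when it is done.

```bash
mkdir -p pics
cat > h.py <<'E'
from plant import *
import numpy as np, cv2
from scipy.spatial.transform import Rotation as R
def cam(n):
    st=get_state(); s=snapshot(n)
    if n=="wrist":
        T=np.eye(4);T[:3,:3]=R.from_quat(st["eef_rot"]).as_matrix();T[:3,3]=st["tool_pos"]
        M=T@np.array(s["mount"])
        s["Rm"],s["o"]=M[:3,:3],M[:3,3]
    else:
        o=np.array(s["orientation"]); s["Rm"]=R.from_quat(o).as_matrix() if o.size==4 else o.reshape(3,3); s["o"]=np.array(s["xyz"])
    return s
def ray(s,px,z):
    p=cv2.undistortPoints(np.array(px,float).reshape(-1,1,2),np.array(s["mtx"]),np.array(s["D"])).reshape(-1,2)
    d=np.c_[p,np.ones(len(p))]@s["Rm"].T
    return s["o"]+d*((z-s["o"][2])/d[:,2])[:,None]
def proj(s,P):
    P=(np.array(P,float).reshape(-1,3)-s["o"])@s["Rm"]
    return cv2.projectPoints(P,np.zeros(3),np.zeros(3),np.array(s["mtx"]),np.array(s["D"]))[0].reshape(-1,2)
def save(s,f): cv2.imwrite("pics/"+f,s["frame"][:,:,::-1])
E
python3 - <<'E'
from h import *
print(get_state())
for n in("top","scene"):
    s=cam(n); save(s,n+"0.png"); print(n,s["o"],s["orientation"],s["Rm"][:,2])
E
```

```text
{'clock': 0.0, 'q': array([-1.22122964,  0.68997563, -0.19453153,  1.56634501,  0.15727664,
        0.90251683, -0.21510672]), 'qd': array([ 0.00046255,  0.00013392, -0.00062474,  0.00156046,  0.00017738,
        0.00099928, -0.00147527]), 'joint_torque': array([ 2.40330337e-04, -5.27558792e+01, -1.26670238e+00, -1.53428364e+01,
       -5.26233867e-02,  6.40137776e-03,  1.66007126e-04]), 'tool_pos': array([0.19391045, 0.59342021, 0.2056155 ]), 'eef_rot': array([ 1.57190213e-01,  9.87567910e-01, -9.22715348e-04, -9.16291869e-05]), 'contact_force': array([-0.22468732, -0.49999043, -0.15091237]), 'moment': array([ 0.05875076, -0.08305476,  0.04273936]), 'finger_force': 0.0, 'opening': 0.9999450329552104}
top [0.37318653 0.01612569 1.30379318] [ 0.71656688 -0.68932838  0.07557221 -0.07514738] [ 0.21190753  0.00350811 -0.97728343]
scene [ 1.17875999 -0.65672347  0.68345629] [ 0.82369167  0.28585465 -0.16578506 -0.46079763] [-0.53655385  0.66432948 -0.52036171]
```

View pics/top0.png

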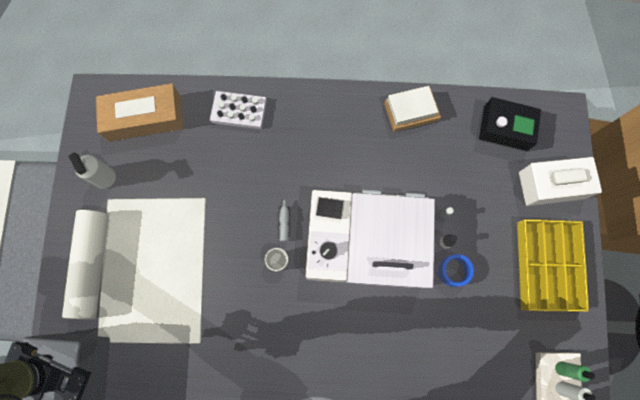

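View pics/scene0.png

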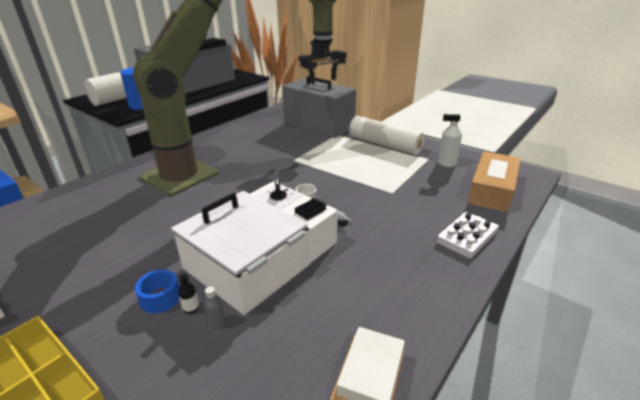

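Top view: the steriliser is at about (307–435, 190–288), with the knob at about (328,250), the handle bar from (372,264) to (413,266), the tray at (332,207), the cup at (276,259) and the film at (457,270). I'll zoom in and measure next.

Run:
```python
from h import *
s=cam("top"); f=s["frame"]
c=cv2.resize(f[180:300,295:445],None,fx=5,fy=5,interpolation=cv2.INTER_CUBIC); cv2.imwrite("pics/crop.png",c[:,:,::-1])
g=f.max(2); m=(g<70).astype(np.uint8)
m[:, :300]=0;m[:,432:]=0;m[:195]=0;m[285:]=0
n,l,st,ce=cv2.connectedComponentsWithStats(m)
for i in range(1,n):
    if st[i,4]>15: print(st[i],ce[i])
print("knob",ray(s,[[328,250]],.151)); print("handle ends",ray(s,[[372,263.5],[413,265.5]],.168))
print("lid corners FL,FR,BR,BL",ray(s,[[348,285.5],[433,287.5],[434.5,197],[349,194]],.122))
```

```text
[317 198  25  20 295] [328.15932203 207.09491525]
[325 250   9   8  23] [328.65217391 254.65217391]
knob [[ 0.50774257 -0.0097031   0.151     ]]
handle ends [[ 0.47568831 -0.12163552  0.168     ]
 [ 0.47421964 -0.22597627  0.168     ]]
lid corners FL,FR,BR,BL [[ 0.42034144 -0.06555535  0.122     ]
 [ 0.42245872 -0.28868095  0.122     ]
 [ 0.66637064 -0.29581346  0.122     ]
 [ 0.66538012 -0.06212387  0.122     ]]
```

View pics/crop.png

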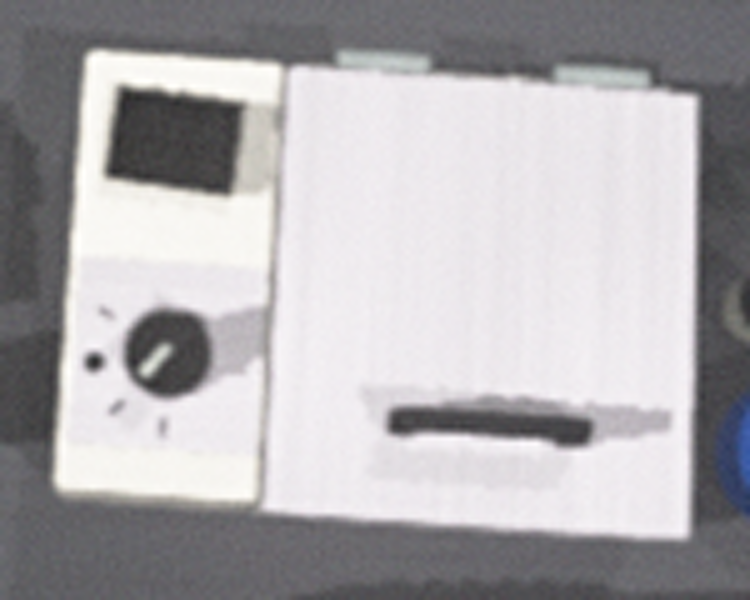

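The crop shows the pointer at the lower left, in line with the second mark (117,408), so the selector is at 0.70. The round dot at (94,361) is the next one clockwise. The lid is shut, with the bar from (388,420) to (592,430). I'll move above the knob.

```bash
python3 -m jog '[[[-0.0405,-0.0398,-0.0067,0,0,0],[-0.0405,-0.0398,-0.0067,0,0,0],[-0.0405,-0.0398,-0.0067,0,0,0],[-0.0405,-0.0398,-0.0067,0,0,0],[-0.0405,-0.0398,-0.0067,0,0,0],[-0.0405,-0.0398,-0.0067,0,0,0],[-0.0405,-0.0398,-0.0067,0,0,0],[-0.0405,-0.0398,-0.0067,0,0,0],[-0.0405,-0.0398,-0.0067,0,0,0],[-0.0405,-0.0398,-0.0067,0,0,0],[-0.0405,-0.0398,-0.0067,0,0,0],[-0.0405,-0.0398,-0.0067,0,0,0]]]' 0.05
python3 -m jog '[[[0,0,0,0,0,0.13],[0,0,0,0,0,0.13],[0,0,0,0,0,0.124],[0,0,0,0,0,0]]]'
python3 - <<'E'
from h import *
s=cam("wrist"); save(s,"w1.png"); st=get_state(); print(st["q"],st["tool_pos"],R.from_quat(st["eef_rot"]).as_matrix(),np.array(s["mount"]),s["o"],s["mtx"])
E
```

```text
clock: 1.65
tool_pos: [0.5082, -0.0125, 0.287]
eef_rot: [0.157, 0.988, 0.0, -0.0]
contact_force: [1.7, 1.4, 0.6]
opening: 0.566
finger_force: 0.0
clock: 2.15
tool_pos: [0.5075, -0.0108, 0.2866]
eef_rot: [0.342, 0.94, -0.0, -0.0]
contact_force: [0.3, 0.2, -0.4]
opening: 0.566
finger_force: 0.0
[ 0.00498482  0.43199698 -0.11270161  1.80530759  0.05984008  0.90805986
  0.73922005] [ 0.50754271 -0.01072886  0.28663775] [[-7.66598712e-01  6.42126300e-01 -4.79326736e-04]
 [ 6.42126409e-01  7.66598764e-01 -1.05012262e-04]
 [ 3.00020148e-04 -3.88290620e-04 -9.99999880e-01]] [[-9.71953501e-04 -9.51390311e-01 -3.07986251e-01  7.88436233e-02]
 [ 9.99999461e-01 -1.03735911e-03  4.86399382e-05  9.60906941e-04]
 [-3.65767910e-04 -3.07986038e-01  9.51390807e-01 -1.78375315e-01]
 [ 0.00000000e+00  0.00000000e+00  0.00000000e+00  1.00000000e+00]] [0.44785116 0.04070021 0.46502393] [[286.15941359   0.         322.1883059 ]
 [  0.         286.15941359 198.55706819]
 [  0.           0.           1.        ]]
```

View pics/w1.png

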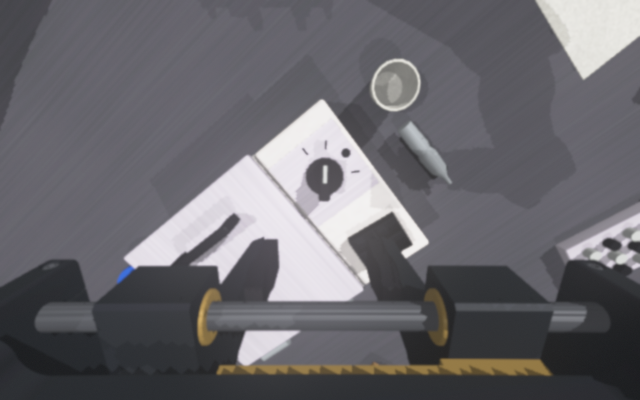

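Wrist view: knob cap centred at about (324,178), pointer vertical at (325,175) and so aligned with tool x, dot at (346,153). The handle bar is partly hidden, around (213,240). Next I'll compute offsets from the marks and the bar.

Run:
```python
from h import *
s=cam("wrist"); f=s["frame"]
c=cv2.resize(f[110:260,180:400],None,fx=3.6,fy=3.6,interpolation=cv2.INTER_CUBIC)
cv2.imwrite("pics/w1c.png",c[:,:,::-1])
m=(f.max(2)<75).astype(np.uint8); m[:135]=0;m[270:]=0
n,l,st,ce=cv2.connectedComponentsWithStats(m)
for i in range(1,n):
    if 8<st[i,4]<3000: print(st[i],ce[i],ray(s,[ce[i]],.112)[0])
print(proj(s,[[.5077,-.0097,.151],[.5077,-.0097,.112]]))
```

```text
[399 138  37  41 197] [416.63959391 159.39086294] [0.57143868 0.08975754 0.112     ]
[ 366  220   47   50 1018] [390.7151277  252.41453831] [ 0.65578786 -0.01054625  0.112     ]
[603 239  17  11 122] [611.1557377  244.19672131] [0.83554309 0.22435485 0.112     ]
[628 243  12  10  86] [634.47674419 246.51162791] [0.8585013  0.24653347 0.112     ]
[137 251  79  19 352] [180.25284091 263.77840909] [ 0.4812285  -0.24580038  0.112     ]
[ 33 260  47  10 324] [ 60.25617284 264.91666667] [ 0.37590836 -0.3729687   0.112     ]
[564 261  66   9 368] [590.30163043 265.73097826] [0.84922218 0.1890787  0.112     ]
[428 266  82   4 320] [467.7625 267.525 ] [0.74406216 0.05815028 0.112     ]
[[322.13882049 178.90112683]
 [322.144644   171.38601916]]
```

View pics/w1c.png

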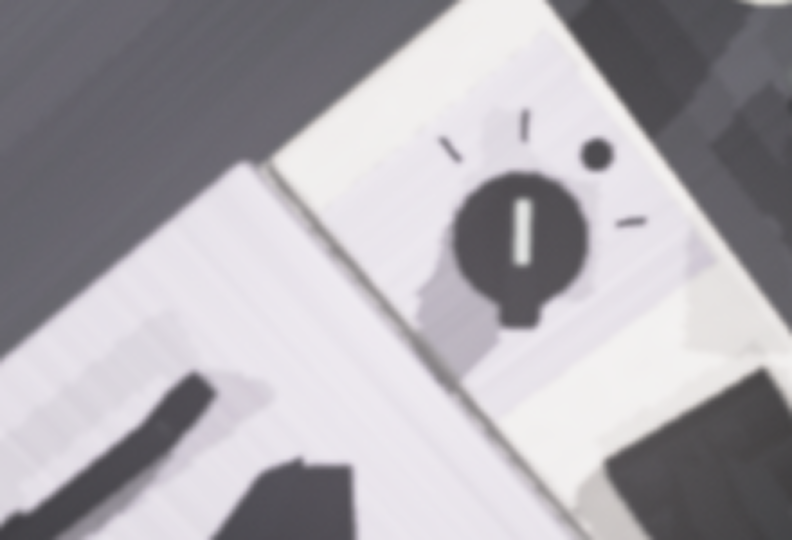

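The crop shows the dot at full-frame (345.8,152.8), line marks at (305.3,151.4), (325.8,144.7) and (355.3,171.5), the bar's rear end at (324.3,200.5) and the near handle end at (236,216).

Run:
```python
from h import *
from scipy.optimize import least_squares
s=cam("wrist")
P=ray(s,[[305.3,151.4],[325.8,144.7],[345.8,152.8],[355.3,171.5]],.111)[:,:2]
# mark angle: -x rotated clockwise by a, plus yaw
a=np.array([0,.7,1.4,2.09])
def res(v):
    t=np.pi-a+v[2]; return (v[:2]+.039*np.c_[np.cos(t),np.sin(t)]-P).ravel()
r=least_squares(res,[.508,-.01,0]); print(r.x,np.abs(r.fun).max())
c=r.x[:2];y=r.x[2]; Ry=np.array([[np.cos(y),-np.sin(y)],[np.sin(y),np.cos(y)]])
o=c-Ry@[-.045,.117]; print("origin",o)
b=ray(s,[[324.3,200.5],[325.2,175]],.151); print("bar rear",b, "centre from bar",b[0,:2]+.022*np.array([np.cos(np.pi-.7+y),np.sin(np.pi-.7+y)]))
h=ray(s,[[236,216]],.165)[0,:2]; print("handle near end",h,"in ster frame",Ry.T@(h-o))
t=cam("top"); E=ray(t,[[295+388/5,180+420/5],[295+592/5,180+430/5]],.165)[:,:2]; print("handle top",E,E.mean(0),np.arctan2(*(E[0]-E[1])))
L=ray(t,[[348,285.5],[433,287.5],[434.5,197],[349,194]],.122)[:,:2]; print((L-o)@Ry)
```

```text
[ 0.5142474  -0.01104352 -0.0348389 ] 0.00017104705488668603
origin [ 0.55514477 -0.12953996]
bar rear [[ 0.52902298 -0.02429361  0.151     ]
 [ 0.50651449 -0.00416886  0.151     ]] centre from bar [ 0.51270033 -0.00954332]
handle near end [ 0.47571351 -0.10910102] in ster frame [-0.08009499  0.0176598 ]
handle top [[ 0.47474831 -0.12354334]
 [ 0.47325227 -0.22763944]] [ 0.47400029 -0.17559139] 0.014370745735515897
[[-0.13695022  0.05925033]
 [-0.12706236 -0.16366613]
 [ 0.11695    -0.1622984 ]
 [ 0.10782023  0.07121487]]
```

```bash
python3 -m jog '[[[-0.0044,0.0039,0.03,0,0,0.037],[0,0,0.05,0,0,0],[0,0,0.04,0,0,0],[0,0,0.025,0,0,0],[0,0,0.0135,0,0,0],[0,0,0,0,0,0],[0,0,0,0,0,0]]]'
python3 -m jog '[[[0,0,0,0,0,0],[0,0,0,0,0,0],[0,0,0,0,0,0],[0,0,0,0,0,0],[0,0,0,0,0,0]]]' 0 15
python3 - <<'E'
from h import *
save(cam("wrist"),"w2.png");st=get_state();print(st["contact_force"],st["moment"],st["opening"]*.0881,st["q"])
E
```

```text
clock: 3.22
tool_pos: [0.5144, -0.0106, 0.1292]
eef_rot: [0.36, 0.933, 0.0, 0.001]
contact_force: [0.0, 0.4, 0.3]
opening: 0.567
finger_force: 0.0
clock: 3.85
tool_pos: [0.5136, -0.0106, 0.1283]
eef_rot: [0.36, 0.933, 0.0, -0.0]
contact_force: [-0.5, -0.4, -0.6]
opening: 0.023
finger_force: 0.0
[-0.55428892 -0.33977023  0.27535376] [ 0.02718581 -0.01065803  0.00389955] 0.00043339567206064514 [-0.02041642  0.66498438 -0.07853706  1.97856815  0.10064892  0.50169454
  0.66351341]
```

View pics/w2.png

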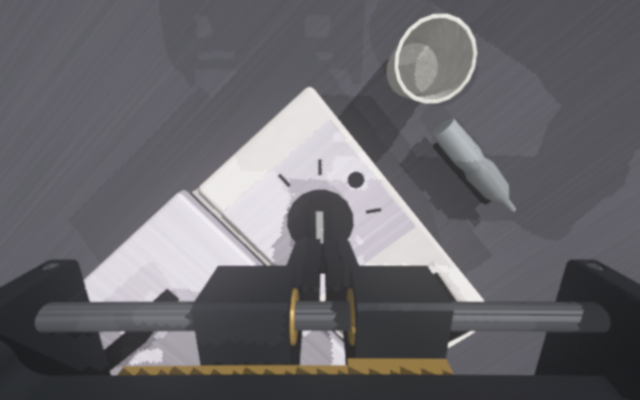

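The fingers shut fully without gripping. In this view the fingertips are at about (322,270) and the knob cap at (320,215). I'll check the geometry.

Run:
```python
from h import *
from scipy.optimize import least_squares
s=cam("wrist");st=get_state();p=st["tool_pos"]; print(p)
print("tcp px",proj(s,[p,p+[0,0,.019]]))
P=ray(s,[[285,181],[319.5,167],[356,180],[374,211]],.111)[:,:2]
a=np.array([0,.7,1.4,2.09])
def res(v):
    t=np.pi-a+v[2]; return (v[:2]+v[3]*np.c_[np.cos(t),np.sin(t)]-P).ravel()
r=least_squares(res,[.508,-.01,0,.039]); print(r.x,np.abs(r.fun).max())
c=r.x
print(proj(s,[[c[0],c[1],.111],[c[0],c[1],.151]]))
f=s["frame"]; cv2.imwrite("pics/w2c.png",cv2.resize(f[150:300,220:420],None,fx=4,fy=4,interpolation=cv2.INTER_CUBIC)[:,:,::-1])
```

```text
[ 0.51358184 -0.01064867  0.128274  ]
tcp px [[320.64650519 228.21595223]
 [320.50117571 240.78589682]]
[ 0.51445374 -0.01139743 -0.0271758   0.03932996] 0.0005679950621430563
[[320.80313658 220.11527656]
 [320.52609495 245.28102216]]
```

View pics/w2c.png

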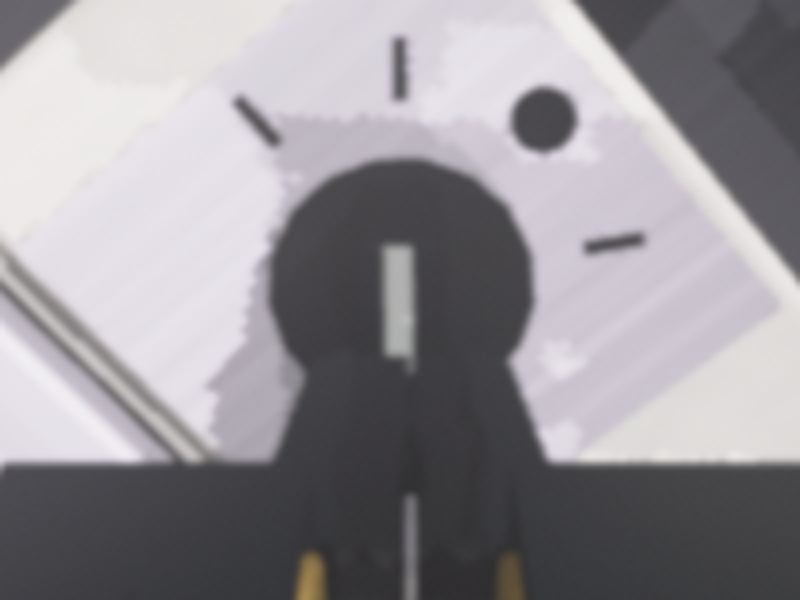

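The closed fingertips seem to sit over the rear half of the bar (crop y>360) and cover it, which doesn't agree with a TCP at z = 0.128. I'll check from the scene camera.

Run:
```python
from h import *
s=cam("scene");st=get_state();p=st["tool_pos"]; f=s["frame"].copy()
q=proj(s,[p,p+[0,0,.025],[.514,-.011,.151],[.514,-.011,.111]]);print(q)
x,y=q[0].astype(int); x0,y0=max(x-65,0),max(y-75,0)
c=cv2.resize(f[y0:y0+110,x0:x0+140],None,fx=5,fy=5,interpolation=cv2.INTER_CUBIC)
for i,u in enumerate(q): cv2.circle(c,tuple(int(v) for v in (u-[x0,y0]+.5)*5),3,[(255,0,0),(255,160,0),(0,255,0),(0,0,255)][i],-1)
cv2.imwrite("pics/s2.png",c[:,:,::-1])
```

```text
[[278.46000786 191.07825894]
 [277.86872158 183.13682113]
 [277.93512845 183.97113712]
 [278.87222516 196.56131342]]
```

View pics/s2.png

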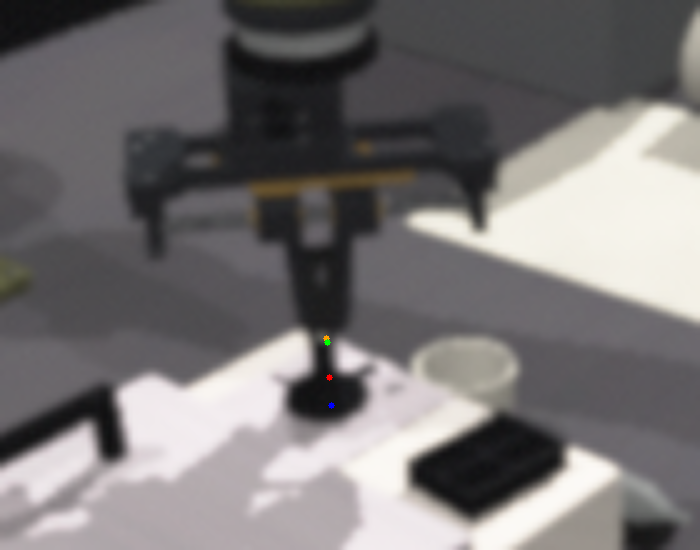

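The scene crop shows the real fingertips ending at crop y≈328, just above the bar top (green, 342), while the reported TCP projects to 377. So the fingers physically end about 28 mm short of the reported TCP. I'll open, descend 28 mm further while watching the force, and regrip.

```bash
python3 -m jog '[[[0,0,0,0,0,0],[0,0,0,0,0,0],[0,0,0,0,0,0],[0.002,-0.0015,0.009,0,0,0],[0,0,0.008,0,0,0],[0,0,0.006,0,0,0],[0,0,0.005,0,0,0],[0,0,0,0,0,0]]]' 0.05
python3 -m jog '[[[0,0,0,0,0,0],[0,0,0,0,0,0],[0,0,0,0,0,0],[0,0,0,0,0,0],[0,0,0,0,0,0]]]' 0 15
```

```text
clock: 5.0
tool_pos: [0.5109, -0.0104, 0.0999]
eef_rot: [0.36, 0.933, -0.0, -0.0]
contact_force: [0.4, 0.3, 0.8]
opening: 0.566
finger_force: 0.0
clock: 5.62
tool_pos: [0.5111, -0.0105, 0.1004]
eef_rot: [0.36, 0.933, 0.0, 0.0]
contact_force: [0.2, -0.3, 1.1]
opening: 0.15
finger_force: 15.0
```

Gripped the 13–14 mm bar, which confirms the offset. Turning clockwise by 0.70.

```bash
python3 -m jog '[[[0,0,0,0,0,0.1],[0,0,0,0,0,0.1],[0,0,0,0,0,0.1],[0,0,0,0,0,0.1],[0,0,0,0,0,0.1],[0,0,0,0,0,0.1],[0,0,0,0,0,0.1],[0,0,0,0,0,0],[0,0,0,0,0,0]]]'
python3 -m jog '[[[0,0,0,0,0,0],[0,0,0,0,0,0],[0,0,0,0,0,0],[0,0,-0.03,0,0,0],[0,0,-0.05,0,0,0],[0,0,-0.05,0,0,0],[0,0,-0.05,0,0,0],[0,0,0,0,0,0],[0,0,0,0,0,0]]]' 0.05
python3 - <<'E'
from h import *
s=cam("wrist");st=get_state();print(st["tool_pos"],R.from_quat(st["eef_rot"]).as_matrix()[:,0],st["q"])
f=s["frame"];cv2.imwrite("pics/w3.png",cv2.resize(f[100:340,130:450],None,fx=2.5,fy=2.5,interpolation=cv2.INTER_CUBIC)[:,:,::-1])
E
```

```text
clock: 6.75
tool_pos: [0.5118, -0.0102, 0.1005]
eef_rot: [0.657, 0.753, 0.001, 0.0]
contact_force: [0.6, 0.2, 0.1]
opening: 0.156
finger_force: 15.0
clock: 7.88
tool_pos: [0.5104, -0.0104, 0.2797]
eef_rot: [0.658, 0.753, -0.0, -0.001]
contact_force: [0.2, 0.2, -0.7]
opening: 0.567
finger_force: 0.0
[ 0.51001208 -0.0102996   0.27909406] [-1.33844997e-01  9.91002193e-01  4.13277375e-04] [-0.19524219  0.45046882  0.19174292  1.81813264 -0.10748283  0.88580259
  0.18040918]
```

View pics/w3.png

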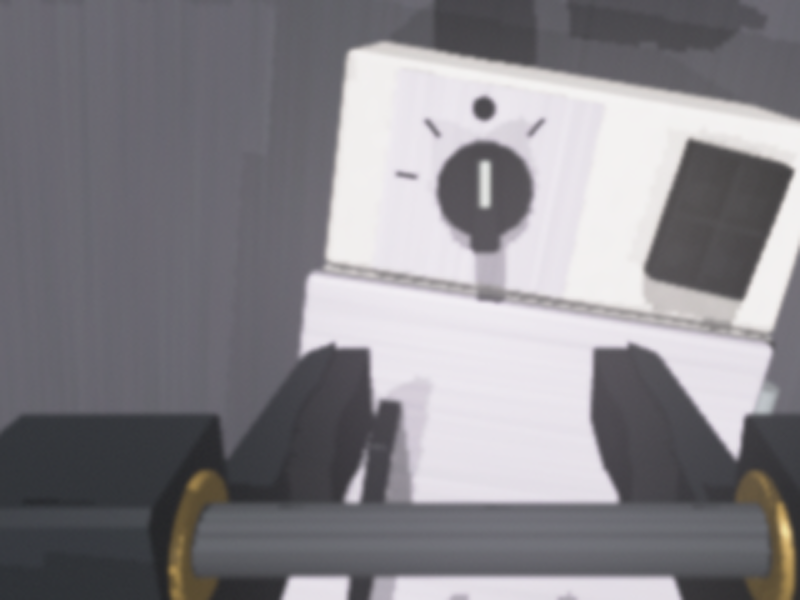

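The pointer is in line with the round dot: pointer at (484,185), dot at (484,108). The lid handle's near end is at crop (390,403), i.e. full (286,261). Computing the handle position.

Run:
```python
from h import *
from scipy.optimize import least_squares
s=cam("wrist");st=get_state()
px=lambda L:[[130+a/2.5,100+b/2.5] for a,b in L]
P=ray(s,px([[406,175],[432,128],[484,108],[536.5,127]]),.111)[:,:2]
a=np.array([0,.7,1.4,2.09])
def res(v):
    t=np.pi-a+v[2]; return (v[:2]+.039*np.c_[np.cos(t),np.sin(t)]-P).ravel()
r=least_squares(res,[.508,-.01,0]); print(r.x,np.abs(r.fun).max())
y=r.x[2];Ry=np.array([[np.cos(y),-np.sin(y)],[np.sin(y),np.cos(y)]]);o=r.x[:2]-Ry@[-.045,.117]
H=ray(s,px([[390,403],[378,500]]),.168)[:,:2]; print("o",o,"handle near, mid pts",H,"ster",(H-o)@Ry)
pt=ray(s,px([[310,272],[772,343]]),.126)[:,:2]; print("lid corners ster",(pt-o)@Ry)
hp=o+Ry@[-.07,-.05]; print("handle guess",hp, "tool shift",R.from_quat(st["eef_rot"]).as_matrix().T@(np.r_[hp,.25]-st["tool_pos"]))
```

```text
[ 0.51322274 -0.01159937 -0.03473531] 0.00039661287947567736
o [ 0.55413238 -0.13009157] handle near, mid pts [[ 0.48205107 -0.10390631]
 [ 0.48134623 -0.15697733]] ster [[-0.0729472   0.02366619]
 [-0.07180855 -0.02939728]]
lid corners ster [[-0.12312103  0.06426781]
 [ 0.11189261  0.06548067]]
handle guess [ 0.48243819 -0.17763042] tool shift [-0.16212157 -0.04952515  0.02896461]
```

```bash
python3 -m jog '[[[0,0,0,0,0,0.085],[0,0,0,0,0,0.084],[-0.05,-0.008,0,0,0,0],[-0.05,-0.008,0,0,0,0],[-0.0532,-0.0073,0,0,0,0],[0,0,0.03,0,0,0],[0,0,0.04,0,0,0],[0,0,0.03,0,0,0],[0,0,0,0,0,0],[0,0,0,0,0,0]]]' 0.06
python3 - <<'E'
from h import *
st=get_state();print(st["tool_pos"],st["contact_force"],R.from_quat(st["eef_rot"]).as_matrix()[:,0],st["q"])
save_=cam("wrist")["frame"];s=cam("scene")["frame"][120:280,150:310]
w=cv2.resize(save_[60:400,100:540],(520,400));c=cv2.resize(s,(280,280))
b=np.zeros((400,800,3),np.uint8);b[:,:520]=w;b[:280,520:]=c;cv2.imwrite("pics/w4.png",b[:,:,::-1])
E
```

```text
clock: 9.22
tool_pos: [0.4827, -0.1629, 0.1806]
eef_rot: [0.719, 0.695, -0.0, 0.0]
contact_force: [0.5, -0.3, -0.5]
opening: 0.681
finger_force: 0.0
[ 0.48268029 -0.16290015  0.18055749] [ 0.48589068 -0.25886003 -0.50803096] [ 3.51355393e-02  9.99382549e-01 -1.16768100e-04] [ 0.11193319  0.58587287  0.19619692  1.95135086 -0.18600333  0.62145845
  0.39272443]
```

View pics/w4.png

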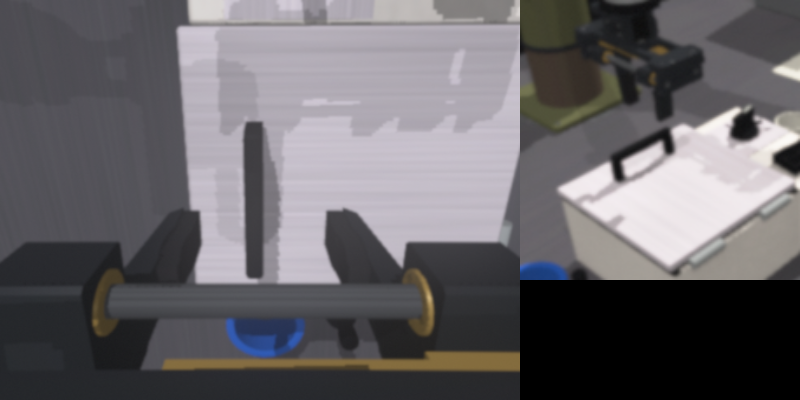

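The bar is now fully visible, at image x≈254 and from y 122 to 277. The fingers straddle it, centred on x≈263. Computing the correction.

Run:
```python
from h import *
s=cam("wrist");st=get_state();k=440/520
E=ray(s,[[100+254*k,60+122*.85],[100+254*k,60+277*.85]],.168);Rt=R.from_quat(st["eef_rot"]).as_matrix()
print(E,np.linalg.norm(E[0]-E[1]));print((E-st["tool_pos"])@Rt)
```

```text
[[ 0.48140386 -0.11999252  0.168     ]
 [ 0.47681132 -0.22506029  0.168     ]] 0.10516809562096216
[[ 0.04285533 -0.00337757  0.01330172]
 [-0.06230871 -0.00429992  0.0133447 ]]
```

```bash
python3 -m jog '[[[-0.0097,-0.005,0.01,0,0,0],[0,0,0.025,0,0,0],[0,0,0.018,0,0,0],[0,0,0.0136,0,0,0],[0,0,0,0,0,0]]]'
python3 -m jog '[[[0,0,0,0,0,0],[0,0,0,0,0,0],[0,0,0,0,0,0],[0,0,0,0,0,0],[0,0,0,0,0,0],[0,0,0,0,0,0]]]' 0 50
```

```text
clock: 10.0
tool_pos: [0.4764, -0.1724, 0.1129]
eef_rot: [0.72, 0.694, -0.0, -0.001]
contact_force: [0.5, 0.3, 0.2]
opening: 0.682
finger_force: 0.0
clock: 10.75
tool_pos: [0.4765, -0.1721, 0.1137]
eef_rot: [0.719, 0.695, -0.0, -0.0]
contact_force: [-1.0, 0.6, 2.7]
opening: 0.133
finger_force: 50.0
```

Gripped at 50 N. Now break the seal slowly along the hinge arc.

```bash
python3 -m jog '[[[0,0,-0.0008,0.004,0,0],[0,0,-0.0008,0.004,0,0],[0,0,-0.0008,0.004,0,0],[0,0,-0.0008,0.004,0,0],[0,0,-0.0008,0.004,0,0],[0,0,-0.0008,0.004,0,0],[0,0,-0.0008,0.004,0,0],[0,0,-0.0008,0.004,0,0],[0,0,-0.0008,0.004,0,0],[0,0,-0.0008,0.004,0,0],[0,0,0,0,0,0],[0,0,0,0,0,0]]]'
```

```text
clock: 12.25
tool_pos: [0.4769, -0.1722, 0.1218]
eef_rot: [0.719, 0.694, -0.014, -0.015]
contact_force: [-4.2, -0.8, -2.9]
opening: 0.129
finger_force: 50.0
```

```bash
python3 -m jog '[[[0,0,-0.0008,0.004,0,0],[0,0,-0.0008,0.004,0,0],[0,0,-0.0008,0.004,0,0],[0,0,-0.0008,0.004,0,0],[0,0,-0.0008,0.004,0,0],[0,0,-0.0008,0.004,0,0],[0,0,-0.0008,0.004,0,0],[0,0,-0.0008,0.004,0,0],[0,0,-0.0008,0.004,0,0],[0,0,-0.0007,0.004,0,0],[0,0,0,0,0,0],[0,0,0,0,0,0]]]'
python3 - <<'E'
from h import *
st=get_state();print(st["tool_pos"],st["contact_force"],R.from_quat(st["eef_rot"]).as_matrix()[:,2],st["opening"],st["finger_force"])
s=cam("scene")["frame"][120:300,150:350]
w=cam("wrist")["frame"][60:260,200:400]
b=np.zeros((400,800,3),np.uint8);b[:360,:400]=cv2.resize(s,(400,360),interpolation=cv2.INTER_CUBIC);b[:,400:]=cv2.resize(w,(400,400));cv2.imwrite("pics/s5.png",b[:,:,::-1])
E
```

```text
clock: 13.75
tool_pos: [0.4774, -0.1722, 0.1296]
eef_rot: [0.719, 0.694, -0.028, -0.029]
contact_force: [-5.1, -1.8, -3.7]
opening: 0.127
finger_force: 50.0
[ 0.47738925 -0.1722078   0.12959168] [-5.13193781 -1.79412845 -3.72265501] [-0.08070433  0.0030078  -0.99673355] 0.12666143945293318 50.013357885181904
```

View pics/s5.png

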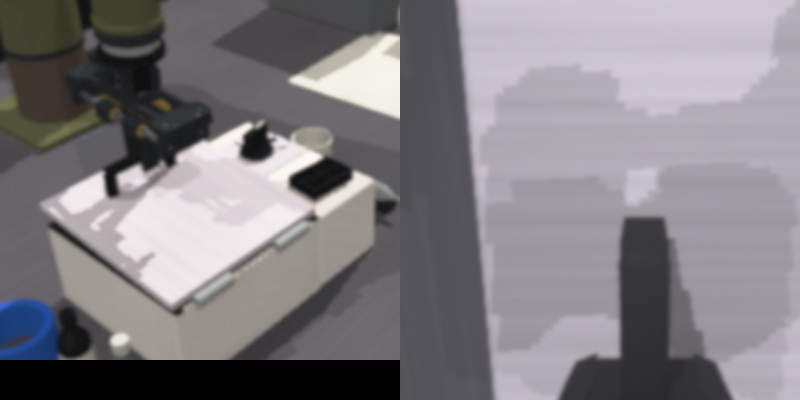

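The scene crop shows a thin dark wedge under the lid's front edge at (60,235), with the bar still held in the fingers. The handle has risen 15.9 mm, so the lid is at about 0.083 rad (20 mm at the front). The forces are steady, so I'm handing in.

```bash
python3 -c "
from plant import *
print(finish_job())"
```

```text
the job is handed in; nothing more can be done
None
```

The job is handed in at about 14 s: I turned the selector to the round dot first (pointer in line with it in the wrist picture), then broke the lid free, and it is held open about 2 cm at the front edge with a 50 N grip.

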